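Rack the dough gauge plates by thickness

TASK

Take the two wooden dough gauge plates out of the draining stand and put each upright into the slot of the three-slot rack that was made for its thickness: the thick plate in the widest slot, the thin plate in the narrowest, the middle slot left empty. Each must go down until it rests on the floor of its slot; the slots do not sit on their marks, so feel for the mouth with a light touch of a few newtons and never bump or lean on the rack with more than 60 N, and leave the cup and the salt shaker where they are.

Things in the scene. Friction and masses are not known exactly. Their poses are not given: they have to be found in the camera images.
- thick_plate: thicker wooden plate, 60 mm wide (x), 14 thick (y), 50 tall (z), about 75 g; origin at the centre of its underside; a square grip 24 x 24 mm (x, y), 40 mm tall, stands on the middle of its top edge, so its top is 90 mm above its underside. Starts upright in either slot of the stand, underside 10 mm above the worktop, up to 2 mm off the slot's middle. Hold it by the grip from above, closing along its x, with the fingertips above the plate's shoulders
- thin_plate: thinner wooden plate, 60 mm wide (x), 8 thick (y), 50 tall (z), about 55 g; origin at the centre of its underside; a square grip 24 x 24 mm (x, y), 40 mm tall, stands on the middle of its top edge, so its top is 90 mm above its underside. Starts in the stand's other slot, held the same way
- stand: fixed wooden draining stand, base 92 x 72 x 10 mm, with two equal roomy slots (17 mm wide, 26 deep, along its x) centred at y = +20 and -20 mm; origin under the centre of its base, z up. It stands beside the rack, on either side
- rack: fixed rack: wooden base 100 x 108 x 10 mm, origin under its centre, z up, carrying an aluminium block with three slots in a row along its y, running along its x. Each slot: 70 mm long, 32 deep, floor 10 mm above the worktop, a flat-topped cheek 12 mm thick on both sides with a 1 mm bevel. The block is clamped and stays put under a light touch; a plate over a cheek stops with its underside at 42 mm
- wide_mark (a point): mark of the widest slot (15.6 mm, for the thick plate), 42 mm above the worktop, at x = 0, y = +24.6 mm in the rack's frame. The slot's real middle lies anywhere within 9 mm either side of its mark along the rack's y, differently each time, and is not measured
- mid_mark (a point): mark of the middle slot (12.6 mm wide, stays empty), at x = 0, y = -1.5 mm in the rack's frame, 42 mm above the worktop; shifted from its mark by the same amount as the other two
- narrow_mark (a point): mark of the narrowest slot (9.6 mm, for the thin plate), 42 mm above the worktop, at x = 0, y = -24.6 mm in the rack's frame. The slot's real middle is shifted from it by the same unmeasured amount as the widest slot from its mark (up to 9 mm either way along the rack's y)
- post (a point): foot of the tall square post (28 mm) left of the work; solid, with more posts and a wall panel behind and left of it (the panel's near edge is at x 0.50, y -0.04): keep the arm right of it when working, and fold the arm in to swing past it
- pillar (a point): point at the foot of the tall pillar right of the work: its side face is the plane y = -0.343, from x 0.35 to 0.55; solid. Keep the gripper left of it
- espresso_cup: white espresso cup with a handle, 60 x 87 x 50 mm, near the front edge; origin at the centre of its underside; not part of the work
- salt_shaker: salt shaker, 44 mm across and 90 mm tall, standing behind the rack and stand; origin at the centre of its underside; not part of the work
Mind the look-alikes: they are no part of the job. What is shaped like the thick_plate but pink is not meant.

How it is judged:
At the end, for the whole second after the job is handed in: The thick plate stands in the widest slot and the thin plate in the narrowest, each upright within 7 degrees and lined up with its slot, its underside within 3 mm of the slot floor, within 12 mm of that slot's mark along the rack's y and 12 mm along its x, released and at rest (z of thick_plate in the frame of rack between 0.005 and 0.013 m and y of thick_plate in the frame of rack between 0.0126 and 0.0366 m and x of thick_plate in the frame of rack between -0.012 and 0.012 m and angle between each of thick_plate, thin_plate's own z axis and vertical below 0.12 rad and angle between the x axis of each of thick_plate, thin_plate and the x axis of rack, either way round below 0.12 rad and linear speed of each of thick_plate, thin_plate below 0.02 m/s and z of thin_plate in the frame of rack between 0.005 and 0.013 m and y of thin_plate in the frame of rack between -0.0366 and -0.0126 m and x of thin_plate in the frame of rack between -0.012 and 0.012 m); the robot touches nothing.
It fails at once if a plate is pressed on the rack with more than 60 N (contact force between any of thick_plate, thin_plate and rack above 60 N).
It fails at once if the arm or the fingers push the rack with more than 60 N (contact force between any of the fingers, the arm and rack above 60 N).
It fails at once if the cup or the salt shaker is moved by more than 40 mm (distance of any of espresso_cup, salt_shaker from where it was at the start of the episode above 0.04 m).
It also fails if it takes over 66 s, if anything falls off the work surface, if the arm or the gripper's body presses on something with over 40 N, if the wrist force passes 120 N, or if a joint passes its speed limit or range.

ROBOT

A 6-joint arm with a two-finger parallel gripper is mounted at the origin on a cart in front of the work surface, level with it; the furniture and walls round the work are solid. World frame = base frame: x ahead of the robot, y to its left, z up, the work surface at z = 0. Lengths are in m, angles in rad, forces in N, time in s.
With the tool pointing down it reaches from about 0.3 to 0.775 m from the base axis. Payload 14.6 kg.
Tool frame: the origin (TCP) lies on the front face of the gripper's body, between the roots of the fingers; the fingertips stand 97 mm ahead of it and the grasp point (between the pads) lies 78 mm ahead of it; z points along the fingers, x is the direction in which the jaws open and shut, and the axes are right-handed (so a half turn about z gives the same grasp; the last joint's range is limited). The gripper opens to 94 mm and grips with 3 to 60 N. Pads are 16 mm wide; open, the fingers measure 119 mm over their backs; the gripper's body (75 mm by 177 mm) begins 78 mm behind the grasp point.
Start: joints at [-1.375, 0.3, 1.521, -0, 1.321, -0.067], TCP at [0.143, -0.531, 0.303] pointing down, gripper open.
Joint ranges: [-3.03, 3.03], [-0.79, 2.21], [0.23, 2.52], [-1.04, 4.18], [0, 3.07], [-2.55, 2.55]. Speed limits (rad/s): [2.22, 2.22, 2.57, 3.14, 3.14, 3.14].

INTERFACE

Orientations are given as [roll, pitch, yaw] about the fixed x, y, z axes, in that order (R = Rz(yaw) Ry(pitch) Rx(roll)).
In Python, from station import sensors, camera, ctrl gives the robot as it stands.
- The arm moves only by the tool move_arm, never from a script. Its argument "rows" is text: rows parted by semicolons, each of 6 numbers parted by spaces: the shift along the tool's x, y, z in mm, then the turn, a rotation vector about the tool's x, y, z in rad. In form: x y z wx wy wz; .... A call has 1 to 20 rows; each row shifts and turns the pose as measured when the row begins, along the tool's axes as they then stand; what a row does not reach is not made up. A row lasts 1/8 s, in which the tool goes at most 62.5 mm and 10.7 degrees, less where a joint would pass 70% of its speed; a pose out of reach is approached as far as the arm can. A call with a gripper value outside its range is refused whole. "grip" is the opening, from -1 (shut) to 1 (fully open), set as the call begins (left out, the last holds). The fingers move at their own pace and stop on an object; "newtons" is the grip in N (left out, the last holds). Time passes only in rows, so rows that do not move let the fingers close. It gives the time, the measured TCP pose, the force and the opening at its end, in the units of the state.
- sensors.get_obs(): the state, without advancing time (a new reading comes with each control period).
- camera(name): name is "side" or "top"; returns a dict with "color" (400x640x3 uint8, blue, green, red), "z_map" (400x640 float32, m along the optical axis (not along the pixel's ray), 0 where there is no reading), "mtx" (3x3 intrinsics, pixels), "position" and "attitude" of the camera in the world. Camera axes: x right, y down, z forward; pixel columns grow to the right and rows downward; lengths in m; the calibration is good to about 2 mm. A picture is of the moment at which its call begins.
- ctrl.hand_in(): hands the job in, once; it reports no verdict.
The state is a dict: "time_s": time; "qpos": joint angles; "joint_vel": joint speeds; "tau": joint torques, N m; "ee_pos": TCP position; "eef_rot": TCP orientation; "force": force on the tool from outside, world axes, zero at the start; "moment": the same for the moment, N m; "grip_width": finger opening in m.
Only numpy, scipy, OpenCV 4.12 (cv2) and the standard library are available. Lean on these libraries where they do the work, as an engineer would, in place of code of your own. Each camera call takes 0.05 s, during which the arm holds its last target.

## Working session

There is one attempt and no reset: what is moved stays moved. The work goes in short steps, Python scripts to look and compute and a tool call to move; the robot and the scene stay as the last step left them, time stands still between calls to the robot, and variables do not carry over. Pictures are saved under pics/ and viewed, and the job is handed in when it is done.

Besides the shell and the picture viewer there is one more tool, called after ">>>" by a JSON object that holds its "name" and its "arguments". move_arm: Moves the arm, as the interface text tells. Its arguments: {"type":"object","properties":{"rows":{"type":"string"},"grip":{"type":"number"},"newtons":{"type":"number"}},"required":["rows"]}

```bash
ls; mkdir -p pics
python3 - <<'E'
from station import sensors,camera,ctrl
import cv2,numpy as np
o=sensors.get_obs();print({k:np.round(v,3) for k,v in o.items()})
for n in("side","top"):
    c=camera(n);cv2.imwrite(f"pics/{n}0.png",c["color"]);print(n,c["mtx"],c["position"],c["attitude"])
    np.savez(f"{n}0.npz",**c)
E
```

```text
pics
{'time_s': np.float64(0.0), 'qpos': array([-1.375,  0.3  ,  1.522,  0.   ,  1.321, -0.067]), 'joint_vel': array([ 0.001,  0.001, -0.001,  0.001, -0.001, -0.002]), 'tau': array([ 1.0000e-03, -5.3180e+01, -3.5274e+01,  7.1000e-02,  2.4000e-02,
       -0.0000e+00]), 'ee_pos': array([ 0.143, -0.531,  0.302]), 'eef_rot': array([-3.141e+00,  1.000e-03, -1.308e+00]), 'force': array([ 0.212,  0.476, -0.389]), 'moment': array([ 0.028, -0.023,  0.014]), 'grip_width': np.float64(0.094)}
side [[517.96364586   0.         313.04944927]
 [  0.         517.96364586 195.71733476]
 [  0.           0.           1.        ]] [-0.15086596  0.9626713   0.75765216] [-2.07373823e+00 -2.23779569e-03 -2.56935877e+00]
top [[371.9559073    0.         320.87218814]
 [  0.         371.9559073  202.54932276]
 [  0.           0.           1.        ]] [ 0.3787223  -0.07294772  0.9129321 ] [-2.98166037 -0.01792923 -1.58475682]
```

View pics/side0.png

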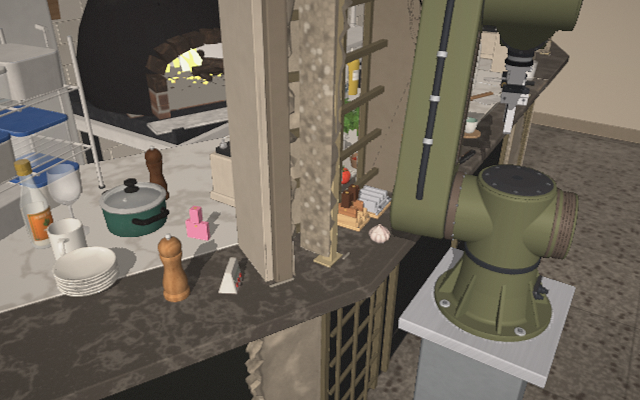

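View pics/top0.png

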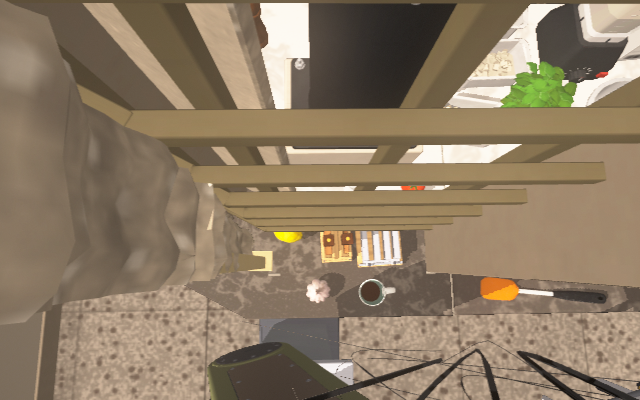

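The side view shows the stand and rack near (365,210), partly hidden by the post. The top view shows the stand at (337,245), the rack at (379,247), the cup at (372,292), and rungs overhead. I'll zoom in on both.

```bash
cat > h.py <<'E'
import numpy as np,cv2
from scipy.spatial.transform import Rotation as R
def load(n): return dict(np.load(f"{n}.npz"))
def rot(c): return R.from_euler('xyz',c["attitude"]).as_matrix()
def cloud(c):
    z=c["z_map"];v,u=np.mgrid[:400,:640];K=c["mtx"]
    P=np.stack([(u-K[0,2])/K[0,0]*z,(v-K[1,2])/K[1,1]*z,z],-1)
    return P@rot(c).T+c["position"]
def ray(c,u,v,h):
    K=c["mtx"];d=rot(c)@np.array([(u-K[0,2])/K[0,0],(v-K[1,2])/K[1,1],1]);p=c["position"]
    return p+d*(h-p[2])/d[2]
E
python3 - <<'E'
from h import *
a=load("top0")["color"][205:320,270:430];cv2.imwrite("pics/tz.png",cv2.resize(a,None,fx=5,fy=5,interpolation=cv2.INTER_NEAREST))
a=load("side0")["color"][140:260,320:430];cv2.imwrite("pics/sz.png",cv2.resize(a,None,fx=5,fy=5,interpolation=cv2.INTER_NEAREST))
P=cloud(load("top0"))
for u,v in[(337,220),(337,245),(329,240),(347,238),(379,247),(379,225),(368,245),(372,292),(320,275),(500,292)]:print(u,v,P[v,u].round(3))
P=cloud(load("side0"))
for u,v in[(380,234),(350,215),(375,200),(345,172)]:print(u,v,P[v,u].round(3))
E
```

```text
337 220 [ 0.459 -0.118  0.198]
337 245 [ 0.42  -0.129  0.011]
329 240 [ 0.427 -0.106  0.1  ]
347 238 [ 0.431 -0.145  0.101]
379 247 [ 0.412 -0.225  0.041]
379 225 [ 0.461 -0.222  0.07 ]
368 245 [ 0.419 -0.204  0.009]
372 292 [ 0.309 -0.207  0.023]
320 275 [ 0.349 -0.087 -0.003]
500 292 [ 0.303 -0.518  0.006]
380 234 [ 0.305 -0.062  0.037]
350 215 [ 0.413 -0.1    0.039]
375 200 [ 0.397 -0.217  0.035]
345 172 [ 0.547 -0.308  0.047]
```

View pics/tz.png

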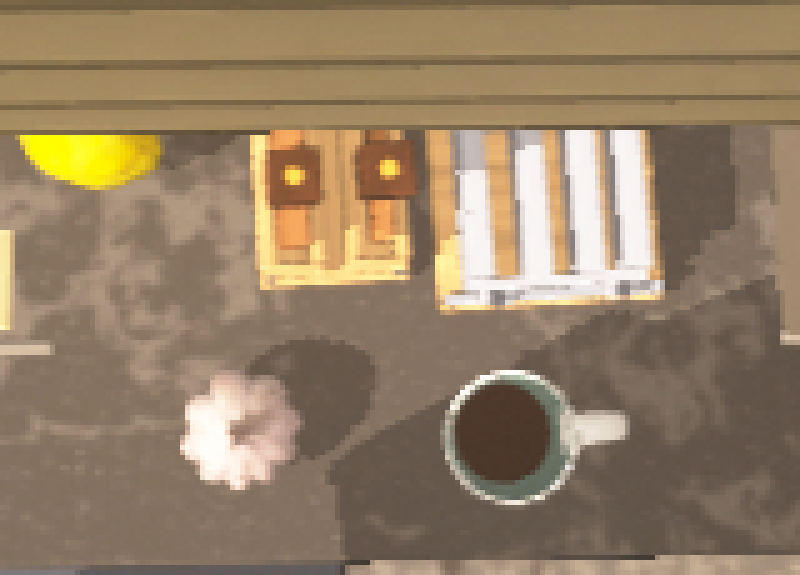

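View pics/sz.png

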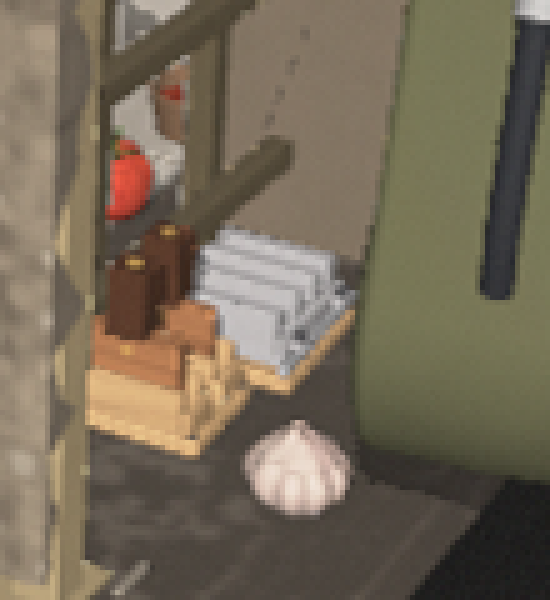

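Run:
```python
from h import *
P=cloud(load("top0"))
for u in(337,379,395,440,460,260,300):
  print(u)
  for v in range(100,272,6 if u!=337 else 4):print(v,P[v,u].round(3),end=' ')
  print()
P=cloud(load("side0"))
for u,v in[(370,180),(375,172),(365,180),(355,150),(345,155),(360,110),(370,90),(340,190),(343,183)]:print(u,v,P[v,u].round(3))
```

```text
337
100 [ 0.639 -0.113  0.343] 104 [ 0.639 -0.114  0.328] 108 [ 0.468 -0.087  0.706] 112 [ 0.465 -0.087  0.707] 116 [ 0.463 -0.087  0.707] 120 [ 0.46  -0.087  0.707] 124 [ 0.458 -0.087  0.708] 128 [ 0.455 -0.087  0.707] 132 [ 0.453 -0.087  0.708] 136 [ 0.451 -0.087  0.707] 140 [ 0.451 -0.087  0.7  ] 144 [ 0.451 -0.088  0.692] 148 [ 0.618 -0.124  0.154] 152 [ 0.612 -0.124  0.145] 156 [ 0.609 -0.126  0.123] 160 [ 0.609 -0.128  0.09 ] 164 [ 0.468 -0.095  0.58 ] 168 [ 0.464 -0.095  0.582] 172 [ 0.46  -0.095  0.582] 176 [ 0.456 -0.095  0.583] 180 [ 0.453 -0.095  0.582] 184 [ 0.45  -0.095  0.575] 188 [ 0.563 -0.132 -0.001] 192 [ 0.466 -0.103  0.453] 196 [ 0.461 -0.103  0.452] 200 [ 0.456 -0.102  0.453] 204 [ 0.451 -0.102  0.453] 208 [ 0.464 -0.111  0.324] 212 [ 0.458 -0.11   0.324] 216 [ 0.452 -0.11   0.323] 220 [ 0.459 -0.118  0.198] 224 [ 0.452 -0.118  0.196] 228 [ 0.456 -0.126  0.067] 232 [ 0.45  -0.129  0.022] 236 [ 0.441 -0.129  0.015] 240 [ 0.432 -0.129  0.011] 244 [ 0.422 -0.129  0.01 ] 248 [ 0.413 -0.129  0.007] 252 [ 0.403 -0.128  0.01 ] 256 [ 0.394 -0.128  0.009] 260 [ 0.384 -0.1
[... 4344 characters left out ...]
5 -0.061  0.581] 184 [ 0.45  -0.061  0.577] 190 [ 0.558 -0.04  -0.001] 196 [ 0.461 -0.056  0.453] 202 [ 0.454 -0.056  0.453] 208 [ 0.465 -0.051  0.324] 214 [ 0.455 -0.051  0.324] 220 [ 0.46  -0.047  0.198] 226 [ 0.461 -0.042  0.072] 232 [ 0.451 -0.04   0.032] 238 [ 0.437 -0.04   0.027] 244 [ 0.424 -0.039 -0.003] 250 [ 0.409 -0.039 -0.001] 256 [ 0.395 -0.039 -0.001] 262 [ 0.381 -0.039 -0.002] 268 [ 0.366 -0.039  0.   ] 
370 180 [ 0.477 -0.344  0.023]
375 172 [ 0.453 -0.324  0.065]
365 180 [ 0.452 -0.257  0.067]
355 150 [ 0.452 -0.185  0.189]
345 155 [ 0.448 -0.123  0.199]
360 110 [ 0.484 -0.265  0.273]
370 90 [ 0.467 -0.286  0.327]
340 190 [ 0.468 -0.138  0.083]
343 183 [ 0.548 -0.298  0.012]
```

Run:
```python
from h import *
for n in("side","top"):
  c=load(n+"0");P=cloud(c);d=P-np.array([.143,-.531,.302])
  m=(np.abs(d[...,0])<.2)&(np.abs(d[...,1])<.2)&(d[...,2]>-.13)&(d[...,2]<.15)&(c["z_map"]>0)
  print(n,m.sum())
  if m.sum()==0: continue
  a=-1.308;X=np.array([np.cos(a),np.sin(a)]);Y=np.array([-np.sin(a),np.cos(a)])
  q=np.c_[d[m][:,:2]@X,d[m][:,:2]@Y,d[m][:,2]]
  for z in np.arange(-.12,.15,.02):
    s=q[(q[:,2]>z)&(q[:,2]<=z+.02)]
    if len(s):print(z.round(2),len(s),s.min(0).round(3),s.max(0).round(3))
a=load("side0")["color"][0:160,440:600];cv2.imwrite("pics/gz.png",cv2.resize(a,None,fx=4,fy=4))
```

```text
side 1670
-0.1 40 [-0.06  -0.01  -0.097] [ 0.055  0.009 -0.08 ]
-0.08 68 [-0.063 -0.01  -0.08 ] [ 0.06   0.009 -0.06 ]
-0.06 69 [-0.066 -0.01  -0.06 ] [ 0.056  0.009 -0.04 ]
-0.04 55 [-0.063 -0.011 -0.04 ] [ 0.056  0.009 -0.02 ]
-0.02 44 [-0.068 -0.012 -0.02 ] [-0.043  0.009 -0.001]
0.0 186 [-0.086 -0.035  0.002] [0.076 0.033 0.02 ]
0.02 232 [-0.093 -0.035  0.02 ] [0.083 0.033 0.04 ]
0.04 307 [-0.092 -0.034  0.04 ] [0.094 0.032 0.06 ]
0.06 127 [-0.045 -0.02   0.06 ] [0.007 0.023 0.08 ]
0.08 225 [-0.046 -0.037  0.08 ] [0.005 0.036 0.1  ]
0.1 213 [-0.04  -0.036  0.1  ] [0.022 0.036 0.12 ]
0.12 75 [-0.036 -0.034  0.12 ] [0.007 0.053 0.14 ]
0.14 29 [-0.13  -0.054  0.141] [-0.007  0.056  0.15 ]
top 329
-0.1 54 [-0.059 -0.01  -0.097] [ 0.059  0.01  -0.081]
-0.08 59 [-0.054 -0.009 -0.08 ] [ 0.059  0.01  -0.06 ]
-0.06 43 [ 0.047  0.007 -0.06 ] [ 0.06  0.01 -0.04]
-0.04 44 [ 0.048  0.007 -0.04 ] [ 0.059  0.01  -0.022]
-0.02 11 [ 0.048  0.006 -0.008] [ 0.05   0.011 -0.001]
0.0 118 [-0.008  0.012  0.001] [0.054 0.034 0.02 ]
```

View pics/gz.png

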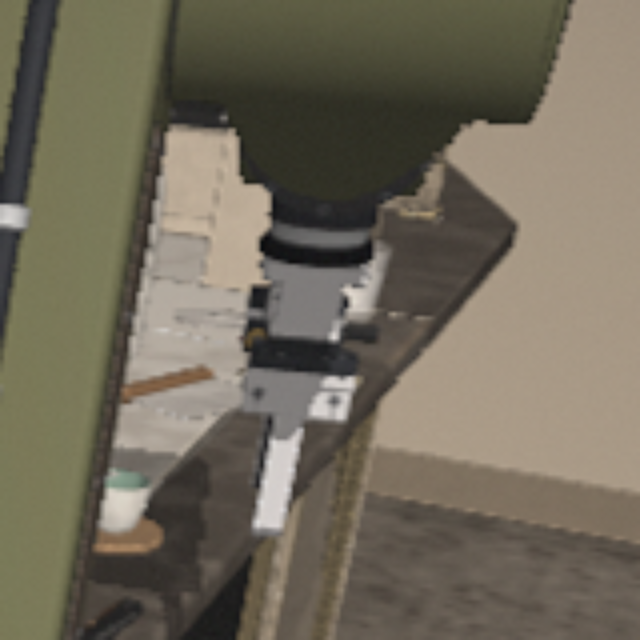

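Run:
```python
from h import *
c=load("top0");P=cloud(c)
for nm,(u,v),h in[("standL",(322,262.4),.01),("standR",(352,260.4),.01),("rackL",(358,267.2),.01),("rackR",(402.6,264.4),.01),("g1",(329,240),.1),("g2",(347.5,238.6),.1),("cup",(371.5,292),.05)]:
  print(nm,ray(c,u,v,h).round(4))
# side camera zoom with big scale, mid
s=load("side0");Q=cloud(s)
# rack cheek tops: top-cam points z .036-.048
m=(P[...,2]>.036)&(P[...,2]<.049)&(P[...,0]>.36)&(P[...,0]<.45)&(P[...,1]<-.17)&(P[...,1]>-.32)
for v in range(230,266,3):
  print(v,[(int(u),P[v,u,1].round(3)) for u in np.where(m[v])[0]])
# post
for z in(.05,.1,.15,.2,.3,.4):
  for nm,W in(("t",P),("s",Q)):
    k=(abs(W[...,2]-z)<.02)&(W[...,0]>.25)&(W[...,0]<.445)&(W[...,1]>-.05)&(W[...,1]<.15)
    if k.sum():print(z,nm,k.sum(),W[k].min(0).round(3),W[k].max(0).round(3))
    k=(abs(W[...,2]-z)<.02)&(W[...,0]>.44)&(W[...,0]<.48)&(W[...,1]<-.05)&(W[...,1]>-.33)
    if k.sum():print('  rung',z,nm,k.sum(),W[k].min(0).round(3),W[k].max(0).round(3))
```

```text
standL [ 0.3788 -0.0918  0.01  ]
standR [ 0.3826 -0.164   0.01  ]
rackL [ 0.3663 -0.178   0.01  ]
rackR [ 0.3714 -0.2856  0.01  ]
g1 [ 0.4268 -0.1059  0.1   ]
g2 [ 0.4293 -0.1464  0.1   ]
cup [ 0.311  -0.2023  0.05  ]
230 []
233 [(361, np.float64(-0.184)), (362, np.float64(-0.186)), (363, np.float64(-0.188)), (364, np.float64(-0.191)), (365, np.float64(-0.193)), (366, np.float64(-0.196)), (373, np.float64(-0.212)), (374, np.float64(-0.214)), (375, np.float64(-0.216)), (376, np.float64(-0.219)), (377, np.float64(-0.221)), (383, np.float64(-0.236)), (384, np.float64(-0.238)), (385, np.float64(-0.241)), (386, np.float64(-0.243)), (387, np.float64(-0.245)), (388, np.float64(-0.248)), (392, np.float64(-0.257)), (393, np.float64(-0.259)), (394, np.float64(-0.262)), (395, np.float64(-0.263)), (396, np.float64(-0.265)), (397, np.float64(-0.269))]
236 [(361, np.float64(-0.184)), (362, np.float64(-0.186)), (363, np.float64(-0.188)), (364, np.float64(-0.191)), (365, np.float64(-0.193)), (366, np.float64(-0.195)), (373, np.float64(-0.212)), (374, np.float64(-0.214)), (375, np.float64(-0.216)), (
[... 5207 characters left out ...]
 ] [ 0.48  -0.131  0.166]
0.2 t 154 [0.368 0.045 0.18 ] [0.444 0.069 0.219]
  rung 0.2 t 1091 [ 0.45 -0.33  0.18] [ 0.464 -0.05   0.2  ]
0.2 s 583 [0.364 0.044 0.18 ] [0.445 0.15  0.22 ]
  rung 0.2 s 472 [ 0.448 -0.329  0.18 ] [ 0.48  -0.102  0.22 ]
0.3 t 191 [0.284 0.003 0.28 ] [0.445 0.058 0.32 ]
  rung 0.3 t 147 [ 0.45  -0.329  0.306] [ 0.451 -0.051  0.32 ]
0.3 s 679 [0.284 0.022 0.28 ] [0.445 0.15  0.32 ]
  rung 0.3 s 198 [ 0.446 -0.33   0.28 ] [ 0.479 -0.098  0.32 ]
0.4 t 364 [0.365 0.039 0.38 ] [0.443 0.054 0.419]
  rung 0.4 t 22 [ 0.475 -0.268  0.394] [ 0.48  -0.132  0.419]
0.4 s 751 [0.364 0.044 0.38 ] [0.445 0.095 0.42 ]
  rung 0.4 s 147 [ 0.466 -0.288  0.38 ] [ 0.48  -0.133  0.42 ]
```

```bash
cat >> h.py <<'E'
def obs():
    from station import sensors
    return sensors.get_obs()
def pose():
    o=obs();return np.array(o["ee_pos"]),R.from_euler('xyz',o["eef_rot"])
def rows(p1,rpy1,n,p0=None,r0=None):
    """n rows from the measured pose to target"""
    p,r=pose()
    if p0 is not None:p,r=np.array(p0),R.from_euler('xyz',r0)
    r1=R.from_euler('xyz',rpy1);w=(r1*r.inv()).as_rotvec();out=[]
    for i in range(n):
        d=(np.array(p1)-p)/n
        ri=R.from_rotvec(w*i/n)*r
        out.append(list((ri.inv().apply(d)*1000).round(1))+list((ri.inv().apply(w)/n).round(4)))
    print("; ".join(" ".join(f"{x:g}" for x in q) for q in out))
def st():
    o=obs();print(round(float(o["time_s"]),2),np.round(o["ee_pos"],4),np.round(o["eef_rot"],4),"F",np.round(o["force"],1),"M",np.round(o["moment"],2),"w",round(float(o["grip_width"]),4))
E
python3 - <<'E'
from h import *
rows([.25,-.24,.30],[np.pi,0,-.55],11)
rows([.30,-.14,.29],[np.pi,0,.053],5,[.25,-.24,.30],[np.pi,0,-.55])
E
```

```text
-23 -16.3 0.2 -0 0.0001 -0.0689; -21.8 -17.8 0.2 -0 0.0001 -0.0689; -20.6 -19.3 0.2 -0 0.0001 -0.0689; -19.2 -20.7 0.2 -0 0.0001 -0.0689; -17.7 -21.9 0.2 -0 0.0001 -0.0689; -16.2 -23.1 0.2 -0 0.0001 -0.0689; -14.5 -24.2 0.2 -0 0.0001 -0.0689; -12.8 -25.1 0.2 -0 0.0001 -0.0689; -11.1 -25.9 0.2 -0 0.0001 -0.0689; -9.3 -26.6 0.2 -0 0.0001 -0.0689; -7.4 -27.2 0.2 -0 0.0001 -0.0689
-1.9 -22.3 2 0 0 -0.1206; 0.8 -22.3 2 0 0 -0.1206; 3.4 -22.1 2 -0 0 -0.1206; 6.1 -21.5 2 -0 0 -0.1206; 8.6 -20.6 2 -0 0 -0.1206
```

>>> {"name": "move_arm", "arguments": {"rows": "-23 -16 0 0 0 -0.07; -22 -18 0 0 0 -0.07; -21 -19 0 0 0 -0.07; -19 -21 0 0 0 -0.07; -18 -22 0 0 0 -0.07; -16 -23 0 0 0 -0.07; -14 -24 0 0 0 -0.07; -13 -25 0 0 0 -0.07; -11 -26 0 0 0 -0.07; -9 -27 0 0 0 -0.07; -7 -27 0 0 0 -0.07; -2 -22 2 0 0 -0.12; 1 -22 2 0 0 -0.12; 3 -22 2 0 0 -0.12; 6 -22 2 0 0 -0.12; 9 -21 2 0 0 -0.12", "grip": 0}}

```text
time_s: 2.1
ee_pos: [0.2938, -0.1229, 0.29]
eef_rot: [-3.135, 0.002, 0.104]
force: [0.3, 0.5, 1.2]
grip_width: 0.0472
```

Run:
```python
from h import *
a=load("top0")["color"][228:266,318:356];cv2.imwrite("pics/st.png",cv2.resize(a,None,fx=15,fy=15,interpolation=cv2.INTER_NEAREST))
P=cloud(load("top0"))
for v in(232,233,246,248,250):
  print(v,[(u,P[v,u,1].round(3),P[v,u,2].round(3)) for u in range(322,354)])
```

```text
232 [(322, np.float64(-0.092), np.float64(0.037)), (323, np.float64(-0.095), np.float64(0.009)), (324, np.float64(-0.096), np.float64(0.061)), (325, np.float64(-0.099), np.float64(0.061)), (326, np.float64(-0.101), np.float64(0.061)), (327, np.float64(-0.103), np.float64(0.058)), (328, np.float64(-0.106), np.float64(0.06)), (329, np.float64(-0.108), np.float64(0.059)), (330, np.float64(-0.111), np.float64(0.032)), (331, np.float64(-0.114), np.float64(0.035)), (332, np.float64(-0.116), np.float64(0.037)), (333, np.float64(-0.12), np.float64(0.012)), (334, np.float64(-0.122), np.float64(0.01)), (335, np.float64(-0.124), np.float64(0.01)), (336, np.float64(-0.127), np.float64(0.007)), (337, np.float64(-0.129), np.float64(0.022)), (338, np.float64(-0.13), np.float64(0.034)), (339, np.float64(-0.132), np.float64(0.036)), (340, np.float64(-0.136), np.float64(0.013)), (341, np.float64(-0.139), np.float64(0.008)), (342, np.float64(-0.14), np.float64(0.029)), (343, np.float64(-0.14), np.float64(0.058)), (344, np.float64(-0.142), np.float64(0.058)), (345, np.float64(-0.145), np.float64(0.06)),
[... 5551 characters left out ...]
64(0.015)), (339, np.float64(-0.132), np.float64(0.035)), (340, np.float64(-0.134), np.float64(0.038)), (341, np.float64(-0.136), np.float64(0.038)), (342, np.float64(-0.141), np.float64(0.009)), (343, np.float64(-0.142), np.float64(0.018)), (344, np.float64(-0.143), np.float64(0.044)), (345, np.float64(-0.144), np.float64(0.058)), (346, np.float64(-0.146), np.float64(0.061)), (347, np.float64(-0.148), np.float64(0.061)), (348, np.float64(-0.154), np.float64(0.026)), (349, np.float64(-0.155), np.float64(0.034)), (350, np.float64(-0.157), np.float64(0.035)), (351, np.float64(-0.163), np.float64(0.002)), (352, np.float64(-0.166), np.float64(-0.002)), (353, np.float64(-0.168), np.float64(0.0))]
```

View pics/st.png

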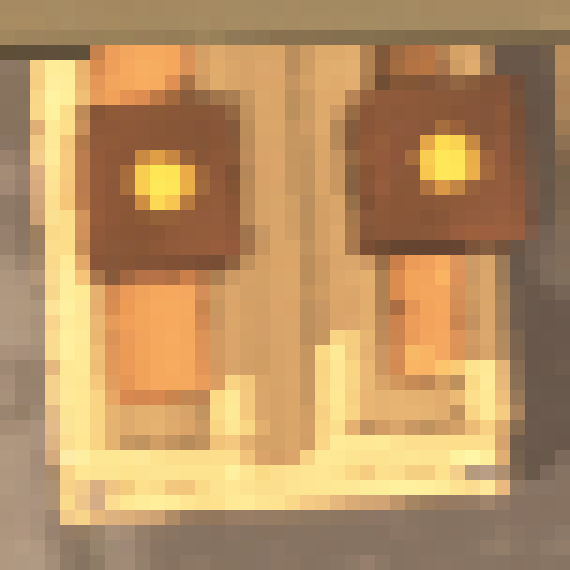

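>>> {"name": "move_arm", "arguments": {"rows": "20 2 0 0 0 0.05; 20 0 0 0 0 0; 5 0 0 0 0 0; 0 0 0 0 0 0"}}

```text
time_s: 2.6
ee_pos: [0.3397, -0.1198, 0.2893]
eef_rot: [-3.134, 0.003, 0.057]
force: [-0.9, -0.5, -1.1]
grip_width: 0.0472
```

>>> {"name": "move_arm", "arguments": {"rows": "10 0 0 0 0 0; 6 0 0 0 0 0; 0 0 0 0 0 0"}}

```text
time_s: 2.98
ee_pos: [0.356, -0.1191, 0.2894]
eef_rot: [-3.134, 0.003, 0.056]
force: [0.3, 0.4, 0.4]
grip_width: 0.047
```

Run:
```python
from h import *
c=load("top0")
for n,u,v,h in(("thick front",328.3,254.3,.06),("thin front",346.6,253,.06),("thick knob",(90+240)/30+318-.5,(105+270)/30+228-.5,.1),("thin knob",(360+525)/30+317.5,(75+247)/30+227.5,.1),("tdot",164/15+317.5,180/15+227.5,.1),("ndot",448/15+317.5,158/15+227.5,.1)): print(n,ray(c,u,v,h).round(4))
```

```text
thick front [ 0.3968 -0.1054  0.06  ]
thin front [ 0.3991 -0.1471  0.06  ]
thick knob [ 0.4268 -0.1048  0.1   ]
thin knob [ 0.4301 -0.1453  0.1   ]
tdot [ 0.4279 -0.1047  0.1   ]
ndot [ 0.4306 -0.1461  0.1   ]
```

>>> {"name": "move_arm", "arguments": {"rows": "2 0 0 0 0 0; 2 0 0 0 0 0; 2 0 0 0 0 0"}}

```text
time_s: 3.35
ee_pos: [0.3621, -0.1188, 0.2894]
eef_rot: [-3.134, 0.003, 0.056]
force: [-0.6, -0.1, -0.2]
grip_width: 0.047
```

>>> {"name": "move_arm", "arguments": {"rows": "2 0 0 0 0 0; 0 0 0 0 0 0"}}

```text
time_s: 3.6
ee_pos: [0.3643, -0.1187, 0.2894]
eef_rot: [-3.134, 0.003, 0.056]
force: [0.3, -0.2, 0.0]
grip_width: 0.047
```

>>> {"name": "move_arm", "arguments": {"rows": "2 0 0 0 0 0; 0 0 0 0 0 0"}}

```text
time_s: 3.85
ee_pos: [0.3664, -0.1186, 0.2894]
eef_rot: [-3.134, 0.003, 0.056]
force: [-0.1, -0.0, 0.9]
grip_width: 0.0468
```

>>> {"name": "move_arm", "arguments": {"rows": "3 0 0 0 0 0; 3 0 0 0 0 0; 0 0 0 0 0 0"}}

```text
time_s: 4.22
ee_pos: [0.3728, -0.1182, 0.2894]
eef_rot: [-3.134, 0.003, 0.056]
force: [0.6, -1.0, 0.2]
grip_width: 0.0471
```

>>> {"name": "move_arm", "arguments": {"rows": "3 0 0 0 0 0; 3 0 0 0 0 0; 0 0 0 0 0 0"}}

```text
time_s: 4.6
ee_pos: [0.3793, -0.1179, 0.2893]
eef_rot: [-3.134, 0.003, 0.056]
force: [-0.7, 0.4, 0.8]
grip_width: 0.0469
```

Run:
```python
from h import *
from station import camera
for n in("side","top"):
    c=camera(n);np.savez(n+"1.npz",**c)
    a=c["color"][100:300,240:440];cv2.imwrite(f"pics/{n}1.png",cv2.resize(a,None,fx=3,fy=3))
```

```text
(no output)
```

View pics/side1.png

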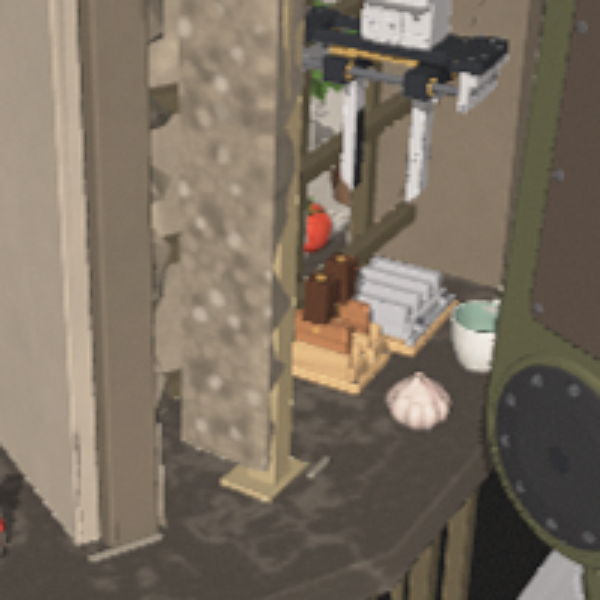

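View pics/top1.png

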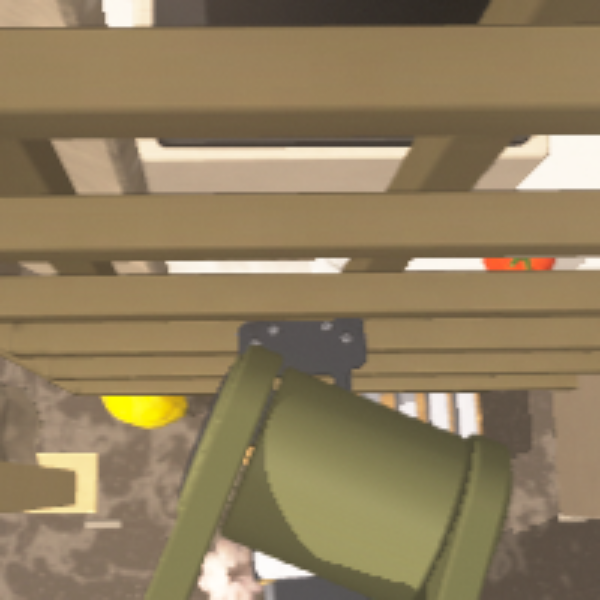

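Run:
```python
from h import *
rows([.4275,-.1048,.25],[np.pi,0,.0526],3)
```

```text
16.4 -3.3 13.1 -0.0024 0.001 0.0011; 16.4 -3.4 13.1 -0.0024 0.001 0.0011; 16.4 -3.4 13.1 -0.0024 0.001 0.0011
```

>>> {"name": "move_arm", "arguments": {"rows": "8 -2 6 -0.002 0.001 0; 8 -2 6 -0.001 0 0; 8 -2 6 0 0 0; 8 -2 7 0 0 0; 8 -1 7 0 0 0; 8 -1 7 0 0 0; 0 0 0 0 0 0"}}

```text
time_s: 5.58
ee_pos: [0.4299, -0.1038, 0.2467]
eef_rot: [-3.137, 0.003, 0.056]
force: [-0.9, -0.8, -0.3]
grip_width: 0.0468
```

Run:
```python
from h import *
st();rows([.4275,-.1048,.175],[np.pi,0,.0526],5)
```

```text
5.58 [ 0.4299 -0.1038  0.2467] [-3.1371e+00  3.1000e-03  5.6200e-02] F [-0.9 -0.8 -0.3] M [-0.02 -0.07  0.02] w 0.0468
-0.4 0.2 14.3 -0.0009 0.0006 0.0007; -0.4 0.2 14.3 -0.0009 0.0006 0.0007; -0.5 0.2 14.3 -0.0009 0.0006 0.0007; -0.5 0.2 14.3 -0.0009 0.0006 0.0007; -0.5 0.2 14.3 -0.0009 0.0006 0.0007
```

>>> {"name": "move_arm", "arguments": {"rows": "-0.5 0 14 -0.001 0.001 0.001; -0.5 0 14 -0.001 0.001 0.001; -0.5 0.5 14 -0.001 0.001 0.001; -0.5 0 14 -0.001 0 0; 0 0 15 0 0 0; 0 0 8 0 0 0; 0 0 2 0 0 0"}}

```text
time_s: 6.45
ee_pos: [0.4265, -0.1044, 0.1597]
eef_rot: [-3.141, 0.001, 0.052]
force: [0.9, 0.3, -0.4]
grip_width: 0.0468
```

>>> {"name": "move_arm", "arguments": {"rows": "0 0 0 0 0 0; 0 0 0 0 0 0; 0 0 0 0 0 0; 0 0 0 0 0 0", "grip": -1, "newtons": 25}}

```text
time_s: 6.95
ee_pos: [0.4269, -0.1045, 0.1606]
eef_rot: [3.141, -0.001, 0.052]
force: [0.0, 0.1, -0.7]
grip_width: 0.0235
```

Run:
```python
from h import *
rows([.418,-.2048,.275],[np.pi,0,.047],5,[.427,-.1045,.275],[np.pi,0,.0526])
c=load("top0");g=cv2.cvtColor(c["color"],cv2.COLOR_BGR2GRAY).astype(float)
# subpixel column profiles averaged along rack yaw
for v in(240,246,252):
  print(v,[int(x) for x in g[v,356:404]])
# brightness-step centroids
K=c["mtx"]
```

```text
-2.9 19.9 0 -0 -0 0.0011; -2.8 19.9 0 -0 -0 0.0011; -2.8 19.9 0 -0 -0 0.0011; -2.8 19.9 0 -0 -0 0.0011; -2.8 20 0 -0 -0 0.0011
240 [153, 173, 174, 176, 162, 144, 232, 247, 245, 244, 238, 205, 181, 181, 181, 176, 148, 214, 245, 247, 245, 244, 229, 198, 182, 180, 153, 135, 230, 246, 245, 245, 244, 213, 168, 145, 130, 224, 244, 245, 245, 244, 223, 190, 136, 89, 90, 89]
246 [149, 180, 188, 189, 182, 150, 225, 245, 246, 246, 244, 223, 194, 190, 189, 188, 164, 136, 222, 244, 246, 246, 244, 213, 180, 181, 165, 140, 215, 246, 247, 245, 244, 230, 192, 154, 134, 203, 245, 246, 245, 244, 238, 200, 142, 103, 88, 88]
252 [103, 155, 176, 175, 214, 228, 228, 245, 247, 245, 245, 240, 201, 169, 168, 168, 161, 142, 215, 246, 247, 246, 245, 232, 190, 163, 163, 143, 130, 225, 245, 245, 246, 245, 222, 176, 143, 130, 224, 246, 246, 245, 244, 231, 196, 128, 85, 88]
```

>>> {"name": "move_arm", "arguments": {"rows": "0 0 -5 0 0 0; 0 0 -15 0 0 0; 0 0 -20 0 0 0; 0 0 -20 0 0 0; 0 0 -20 0 0 0; 0 0 -20 0 0 0; 0 0 -15 0 0 0; 0 0 0 0 0 0"}}

```text
time_s: 7.95
ee_pos: [0.4265, -0.1044, 0.2861]
eef_rot: [3.139, -0.006, 0.052]
force: [-1.8, 0.5, -0.9]
grip_width: 0.0236
```

Run:
```python
from h import *
st()
c=load("top0")
for u in(364.4,370.4,376.35): print(ray(c,u,246,.042).round(4))
rows([.418,-.2048,.275],[np.pi,0,.047],6)
```

```text
7.95 [ 0.4265 -0.1044  0.2861] [ 3.1394 -0.0056  0.0523] F [-1.8  0.5 -0.9] M [-0.03 -0.05 -0.03] w 0.0236
[ 0.4152 -0.1907  0.042 ]
[ 0.415  -0.2047  0.042 ]
[ 0.4148 -0.2186  0.042 ]
-2.3 16.6 1.9 0.0004 -0.0009 0.0009; -2.3 16.6 1.9 0.0004 -0.0009 0.0009; -2.3 16.6 1.9 0.0004 -0.0009 0.0009; -2.2 16.6 1.9 0.0004 -0.0009 0.0009; -2.2 16.6 1.9 0.0004 -0.0009 0.0009; -2.2 16.7 1.9 0.0004 -0.0009 0.0009
```

>>> {"name": "move_arm", "arguments": {"rows": "-2 16 2 0.001 -0.002 0.001; -2 17 2 0.001 -0.001 0.001; -2 17 2 0 -0.001 0.001; -2 17 2 0 -0.001 0.001; -2 17 2 0 -0.001 0.001; -2 16 2 0 0 0; 0 0 0 0 0 0"}}

```text
time_s: 8.82
ee_pos: [0.4173, -0.2124, 0.2704]
eef_rot: [-3.139, 0.006, 0.046]
force: [-0.3, 0.0, -1.1]
grip_width: 0.0238
```

Run:
```python
from h import *
st();rows([.418,-.2047,.2],[np.pi,0,.047],5)
```

```text
8.82 [ 0.4173 -0.2124  0.2704] [-3.1392  0.0056  0.0463] F [-0.3  0.  -1.1] M [-0.02 -0.1  -0.02] w 0.0238
0.3 -1.5 14.1 -0.0005 0.0011 -0.0001; 0.3 -1.5 14.1 -0.0005 0.0011 -0.0001; 0.3 -1.5 14.1 -0.0005 0.0011 -0.0001; 0.2 -1.5 14.1 -0.0005 0.0011 -0.0001; 0.2 -1.5 14.1 -0.0005 0.0011 -0.0001
```

>>> {"name": "move_arm", "arguments": {"rows": "0 -3 12 -0.001 0.002 0; 0 -2 12 -0.001 0.001 0; 0 -1 12 0 0 0; 0 -1 12 0 0 0; 0 0 8 0 0 0; 0 0 2 0 0 0; 0 0 0 0 0 0"}}

```text
time_s: 9.7
ee_pos: [0.4168, -0.2034, 0.2076]
eef_rot: [-3.14, 0.003, 0.048]
force: [0.5, -0.3, -0.2]
grip_width: 0.0239
```

Run:
```python
from h import *
st();rows([.418,-.2047,.197],[np.pi,0,.047],1)
```

```text
9.7 [ 0.4168 -0.2034  0.2076] [-3.1404  0.0033  0.0481] F [ 0.5 -0.3 -0.2] M [-0.07 -0.07  0.01] w 0.0239
1.2 1.4 10.6 -0.0012 0.0033 0.0011
```

>>> {"name": "move_arm", "arguments": {"rows": "1 1 5 -0.001 0.003 0.001; 0 0 3 0 0 0; 0 0 0 0 0 0"}}

```text
time_s: 10.07
ee_pos: [0.4181, -0.2046, 0.1996]
eef_rot: [3.141, -0.001, 0.047]
force: [-0.5, 0.2, -0.9]
grip_width: 0.0239
```

>>> {"name": "move_arm", "arguments": {"rows": "0 0 2 0 0 0; 0 0 2 0 0 0; 0 0 0 0 0 0"}}

```text
time_s: 10.45
ee_pos: [0.4181, -0.2047, 0.1955]
eef_rot: [3.141, -0.001, 0.047]
force: [0.1, -0.8, -0.7]
grip_width: 0.0235
```

>>> {"name": "move_arm", "arguments": {"rows": "0 0 2 0 0 0; 0 0 1.5 0 0 0; 0 0 0 0 0 0"}}

```text
time_s: 10.82
ee_pos: [0.4181, -0.2047, 0.1918]
eef_rot: [3.141, -0.001, 0.047]
force: [-0.6, -0.4, -1.0]
grip_width: 0.0237
```

>>> {"name": "move_arm", "arguments": {"rows": "0 0 1.5 0 0 0; 0 0 0 0 0 0"}}

```text
time_s: 11.08
ee_pos: [0.4182, -0.2048, 0.1904]
eef_rot: [3.14, -0.002, 0.047]
force: [-0.3, -0.8, -1.2]
grip_width: 0.024
```

>>> {"name": "move_arm", "arguments": {"rows": "0 0 1.5 0 0 0; 0 0 0 0 0 0"}}

```text
time_s: 11.32
ee_pos: [0.4182, -0.2048, 0.1888]
eef_rot: [3.14, -0.002, 0.047]
force: [-0.4, 0.1, -1.3]
grip_width: 0.0241
```

>>> {"name": "move_arm", "arguments": {"rows": "0 0 2 0 0 0; 0 0 0 0 0 0"}}

```text
time_s: 11.58
ee_pos: [0.4182, -0.2048, 0.1866]
eef_rot: [3.14, -0.001, 0.047]
force: [-0.3, -0.5, -0.5]
grip_width: 0.0239
```

>>> {"name": "move_arm", "arguments": {"rows": "0 0 2 0 0 0; 0 0 2 0 0 0; 0 0 2 0 0 0; 0 0 0 0 0 0"}}

```text
time_s: 12.08
ee_pos: [0.4182, -0.2048, 0.1801]
eef_rot: [3.14, -0.001, 0.047]
force: [-0.2, -0.8, -0.8]
grip_width: 0.0239
```

>>> {"name": "move_arm", "arguments": {"rows": "0 0 2 0 0 0; 0 0 2 0 0 0; 0 0 2 0 0 0; 0 0 0 0 0 0"}}

```text
time_s: 12.58
ee_pos: [0.4182, -0.2048, 0.1737]
eef_rot: [3.14, -0.001, 0.047]
force: [0.2, -1.4, -0.1]
grip_width: 0.0236
```

>>> {"name": "move_arm", "arguments": {"rows": "0 0 2 0 0 0; 0 0 2 0 0 0; 0 0 2 0 0 0; 0 0 0 0 0 0"}}

```text
time_s: 13.08
ee_pos: [0.4182, -0.2049, 0.1672]
eef_rot: [3.14, -0.001, 0.047]
force: [-0.0, -0.6, -0.9]
grip_width: 0.0242
```

>>> {"name": "move_arm", "arguments": {"rows": "0 0 2 0 0 0; 0 0 1.5 0 0 0; 0 0 0 0 0 0"}}

```text
time_s: 13.45
ee_pos: [0.4182, -0.2049, 0.1635]
eef_rot: [3.14, -0.001, 0.047]
force: [0.2, -0.8, -1.8]
grip_width: 0.0241
```

>>> {"name": "move_arm", "arguments": {"rows": "0 0 1.5 0 0 0; 0 0 0 0 0 0"}}

```text
time_s: 13.7
ee_pos: [0.4182, -0.2049, 0.1619]
eef_rot: [3.14, -0.001, 0.047]
force: [0.1, -0.5, -1.1]
grip_width: 0.0238
```

>>> {"name": "move_arm", "arguments": {"rows": "0 0 1.5 0 0 0; 0 0 0 0 0 0"}}

```text
time_s: 13.95
ee_pos: [0.4182, -0.2049, 0.1603]
eef_rot: [3.14, -0.001, 0.047]
force: [-0.1, -0.6, -0.9]
grip_width: 0.0238
```

>>> {"name": "move_arm", "arguments": {"rows": "0 0 1 0 0 0; 0 0 0 0 0 0"}}

```text
time_s: 14.2
ee_pos: [0.4184, -0.2049, 0.16]
eef_rot: [3.14, -0.002, 0.047]
force: [-0.4, -0.6, -1.0]
grip_width: 0.0241
```

Run:
```python
from h import *
from station import camera
st()
for n in("side","top"):
    c=camera(n);np.savez(n+"2.npz",**c)
    a=c["color"][140:300,290:450];cv2.imwrite(f"pics/{n}2.png",cv2.resize(a,None,fx=4,fy=4))
```

```text
14.2 [ 0.4184 -0.2049  0.16  ] [ 3.1402e+00 -1.7000e-03  4.6900e-02] F [-0.4 -0.6 -1. ] M [-0.02 -0.09  0.01] w 0.0241
```

View pics/side2.png

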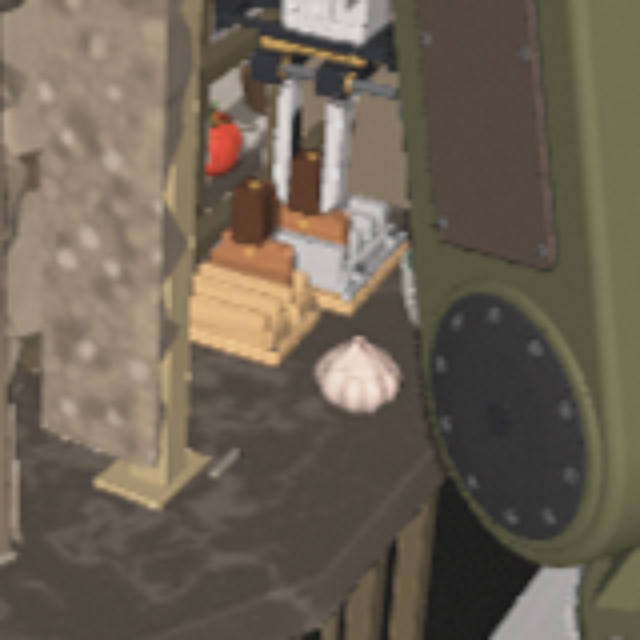

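The gripper holds the thick plate at crop (305,190), and its shoulders sit a little above the block. That matches a plate resting on the floor, so I'll release it.

>>> {"name": "move_arm", "arguments": {"rows": "0 0 0 0 0 0; 0 0 0 0 0 0; 0 0 0 0 0 0", "grip": 0}}

```text
time_s: 14.68
ee_pos: [0.4184, -0.2049, 0.1597]
eef_rot: [3.14, -0.002, 0.047]
force: [0.3, 0.7, -0.2]
grip_width: 0.0464
```

>>> {"name": "move_arm", "arguments": {"rows": "0 0 -5 0 0 0; 0 0 -12 0 0 0; 0 0 -20 0 0 0; 0 0 -20 0 0 0; 0 0 -20 0 0 0; 0 0 -5 0 0 0; 0 0 0 0 0 0"}}

```text
time_s: 15.55
ee_pos: [0.4182, -0.2047, 0.2477]
eef_rot: [3.139, -0.004, 0.047]
force: [0.6, 0.7, 0.3]
grip_width: 0.0472
```

Run:
```python
from h import *
st();rows([.4303,-.1455,.24],[np.pi,0,.0526],5)
```

```text
15.55 [ 0.4182 -0.2047  0.2477] [ 3.1391 -0.0036  0.047 ] F [0.6 0.7 0.3] M [-0.   -0.08  0.  ] w 0.0472
3 -11.7 1.5 0.0005 -0.0007 -0.0011; 3 -11.7 1.5 0.0005 -0.0007 -0.0011; 3 -11.7 1.5 0.0005 -0.0007 -0.0011; 3 -11.7 1.5 0.0005 -0.0007 -0.0011; 3 -11.7 1.5 0.0005 -0.0007 -0.0011
```

>>> {"name": "move_arm", "arguments": {"rows": "3 -11 1 0.0005 -0.001 -0.001; 3 -12 2 0.0005 -0.001 -0.001; 3 -12 1 0.0005 -0.001 -0.001; 3 -12 1 0.0005 0 -0.001; 0 -6 0 0 0 -0.001; 0 0 0 0 0 0"}}

```text
time_s: 16.3
ee_pos: [0.4279, -0.1464, 0.2405]
eef_rot: [-3.14, 0.002, 0.053]
force: [0.3, 0.6, -0.0]
grip_width: 0.0466
```

Run:
```python
from h import *
from station import camera
st()
for n in("top",):
    c=camera(n);np.savez(n+"3.npz",**c)
    a=c["color"][200:300,290:450];cv2.imwrite(f"pics/{n}3.png",cv2.resize(a,None,fx=4,fy=4))
rows([.4303,-.1455,.165],[np.pi,0,.0526],6)
```

```text
16.3 [ 0.4279 -0.1464  0.2405] [-3.1402e+00  2.5000e-03  5.3500e-02] F [ 0.3  0.6 -0. ] M [-0.   -0.04 -0.04] w 0.0466
0.4 -0.1 12.6 -0.0002 0.0004 0.0001; 0.4 -0.1 12.6 -0.0002 0.0004 0.0001; 0.4 -0.2 12.6 -0.0002 0.0004 0.0001; 0.4 -0.2 12.6 -0.0002 0.0004 0.0001; 0.4 -0.2 12.6 -0.0002 0.0004 0.0001; 0.4 -0.2 12.6 -0.0002 0.0004 0.0001
```

>>> {"name": "move_arm", "arguments": {"rows": "0.5 -0.5 12 0 0.001 0; 0.5 0 12 0 0.001 0; 0.5 0 13 0 0 0; 0.5 0 13 0 0 0; 0 0 13 0 0 0; 0 0 11 0 0 0; 0 0 2 0 0 0; 0 0 0 0 0 0"}}

```text
time_s: 17.35
ee_pos: [0.4294, -0.1465, 0.1581]
eef_rot: [-3.14, 0.002, 0.052]
force: [0.4, -0.1, 0.3]
grip_width: 0.0472
```

>>> {"name": "move_arm", "arguments": {"rows": "0 0 0 0 0 0; 0 0 0 0 0 0; 0 0 0 0 0 0; 0 0 0 0 0 0", "grip": -1, "newtons": 25}}

```text
time_s: 17.85
ee_pos: [0.4298, -0.1467, 0.1591]
eef_rot: [-3.14, 0.0, 0.052]
force: [0.3, -0.5, -1.1]
grip_width: 0.024
```

Run:
```python
from h import *
c=load("top0")
for u in(386.65,391.25,395.85): print(ray(c,u,246,.042).round(4))
g=cv2.cvtColor(c["color"],cv2.COLOR_BGR2GRAY).astype(float)
for v in (236,238,246,247,248,249,250): print(v,[int(x) for x in g[v,340:356]])
```

```text
[ 0.4145 -0.2427  0.042 ]
[ 0.4144 -0.2535  0.042 ]
[ 0.4142 -0.2643  0.042 ]
236 [145, 101, 98, 101, 102, 101, 99, 121, 110, 98, 96, 98, 90, 87, 90, 129]
238 [159, 115, 104, 104, 100, 121, 204, 222, 220, 180, 114, 103, 93, 91, 90, 107]
246 [176, 179, 183, 138, 157, 179, 179, 191, 162, 162, 175, 129, 92, 96, 109, 114]
247 [175, 175, 181, 138, 157, 179, 181, 181, 159, 165, 174, 135, 97, 92, 96, 105]
248 [174, 173, 181, 139, 123, 166, 179, 182, 156, 160, 175, 139, 98, 92, 91, 94]
249 [174, 176, 182, 147, 147, 173, 179, 181, 148, 155, 175, 138, 97, 92, 91, 92]
250 [214, 208, 188, 149, 148, 172, 180, 182, 163, 165, 176, 145, 105, 91, 92, 92]
```

>>> {"name": "move_arm", "arguments": {"rows": "0 0 -5 0 0 0; 0 0 -15 0 0 0; 0 0 -20 0 0 0; 0 0 -20 0 0 0; 0 0 -20 0 0 0; 0 0 -20 0 0 0; 0 0 -12 0 0 0; 0 0 0 0 0 0"}}

```text
time_s: 18.85
ee_pos: [0.4295, -0.1467, 0.2806]
eef_rot: [3.141, -0.003, 0.052]
force: [0.9, 0.0, -1.6]
grip_width: 0.0239
```

Run:
```python
from h import *
for n,t in(("top1",(.379,-.118)),("top2",(.4184,-.2049)),("top3",(.428,-.1464))):
  P=cloud(load(n));k=(P[...,2]>.3)&(P[...,0]<.445)&(P[...,1]>-.335)
  q=P[k]
  for a in(.3,.34,.36,.38,.4):
    s=q[(q[:,0]>a)]
    if len(s):print(n,a,(s.min(0)-[*t,0]).round(3),s.min(0).round(3))
rows([.4205,-.2542,.27],[np.pi,0,.047],7)
```

```text
top1 0.3 [-0.079 -0.153  0.3  ] [ 0.3   -0.271  0.3  ]
top1 0.34 [-0.039 -0.066  0.3  ] [ 0.34  -0.184  0.3  ]
top1 0.36 [-0.019 -0.066  0.3  ] [ 0.36  -0.184  0.3  ]
top1 0.38 [ 0.001 -0.066  0.3  ] [ 0.38  -0.184  0.3  ]
top1 0.4 [ 0.021 -0.043  0.3  ] [ 0.4   -0.161  0.3  ]
top2 0.3 [-0.118 -0.066  0.3  ] [ 0.3   -0.271  0.3  ]
top2 0.34 [-0.078 -0.064  0.3  ] [ 0.34  -0.269  0.3  ]
top2 0.36 [-0.058 -0.064  0.3  ] [ 0.36  -0.269  0.3  ]
top2 0.38 [-0.038 -0.064  0.3  ] [ 0.38  -0.269  0.3  ]
top2 0.4 [-0.018 -0.064  0.3  ] [ 0.4   -0.269  0.3  ]
top3 0.3 [-0.128 -0.125  0.3  ] [ 0.3   -0.271  0.3  ]
top3 0.34 [-0.088 -0.064  0.3  ] [ 0.34 -0.21  0.3 ]
top3 0.36 [-0.068 -0.064  0.3  ] [ 0.36 -0.21  0.3 ]
top3 0.38 [-0.048 -0.064  0.3  ] [ 0.38 -0.21  0.3 ]
top3 0.4 [-0.028 -0.064  0.3  ] [ 0.4  -0.21  0.3 ]
-2.1 15.3 1.5 0.0001 -0.0005 0.0007; -2.1 15.3 1.5 0.0001 -0.0005 0.0007; -2.1 15.3 1.5 0.0001 -0.0005 0.0007; -2.1 15.3 1.5 0.0001 -0.0005 0.0007; -2 15.3 1.5 0.0001 -0.0005 0.0007; -2 15.3 1.5 0.0001 -0.0005 0.0007; -2 15.3 1.5 0.0001 -0.0005 0.0007
```

>>> {"name": "move_arm", "arguments": {"rows": "-2 15 1 0 0 0.001; -2 15 1 0 0 0.001; -2 15 2 0 0 0.001; -2 15 2 0 0 0.001; -2 15 2 0 0 0; -1 13 1 0 0 0; 0 7 1 0 0 0; 0 2 0 0 0 0; 0 0 0 0 0 0"}}

```text
time_s: 19.98
ee_pos: [0.4221, -0.2517, 0.2675]
eef_rot: [-3.14, 0.0, 0.046]
force: [-1.2, -0.5, -0.9]
grip_width: 0.0239
```

Run:
```python
from h import *
st();rows([.4205,-.2542,.2],[np.pi,0,.047],5)
```

```text
19.98 [ 0.4221 -0.2517  0.2675] [-3.14e+00  1.00e-04  4.64e-02] F [-1.2 -0.5 -0.9] M [-0.05 -0.04 -0.02] w 0.0239
-0.3 0.5 13.5 -0.0003 0 -0.0001; -0.3 0.5 13.5 -0.0003 0 -0.0001; -0.3 0.5 13.5 -0.0003 0 -0.0001; -0.3 0.5 13.5 -0.0003 0 -0.0001; -0.3 0.5 13.5 -0.0003 0 -0.0001
```

>>> {"name": "move_arm", "arguments": {"rows": "-0.5 1 12 0 0 0; -0.5 1 12 0 0 0; -0.5 0.5 12 0 0 0; 0 0 12 0 0 0; 0 0 10 0 0 0; 0 0 2 0 0 0; 0 0 0 0 0 0"}}

```text
time_s: 20.85
ee_pos: [0.4205, -0.2533, 0.2025]
eef_rot: [-3.139, 0.001, 0.048]
force: [-0.8, 0.4, -1.0]
grip_width: 0.0238
```

Run:
```python
from h import *
st();rows([.4205,-.2542,.195],[np.pi,0,.047],1)
from station import camera
for n in("side","top"):
    c=camera(n);np.savez(n+"4.npz",**c)
    a=c["color"][140:300,290:450];cv2.imwrite(f"pics/{n}4.png",cv2.resize(a,None,fx=4,fy=4))
```

```text
20.85 [ 0.4205 -0.2533  0.2025] [-3.1391e+00  1.2000e-03  4.7700e-02] F [-0.8  0.4 -1. ] M [-0.06 -0.09  0.02] w 0.0238
-0.1 0.9 7.5 -0.0025 0.0012 0.0007
```

View pics/side4.png

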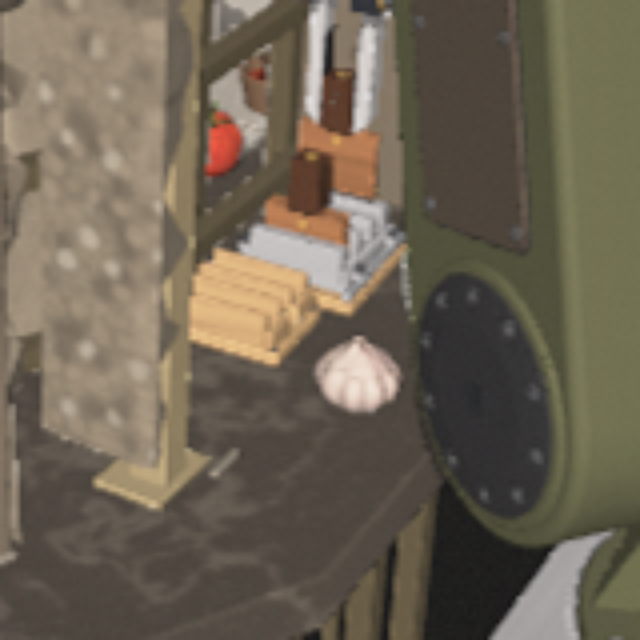

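View pics/top4.png

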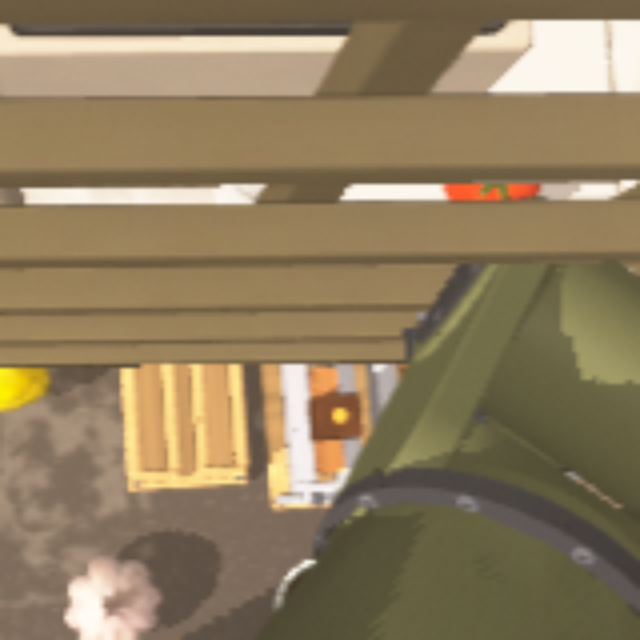

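The thick plate stands released in the near slot, with its knob at crop (310,180) in the side view and (338,414) in the top view. The thin plate hangs upright above the far slot. Next I'll feel for its mouth.

>>> {"name": "move_arm", "arguments": {"rows": "0 1 4 -0.002 0.001 0; 0 0 2 0 0 0; 0 0 0 0 0 0"}}

```text
time_s: 21.32
ee_pos: [0.4208, -0.2545, 0.1969]
eef_rot: [3.141, -0.001, 0.048]
force: [0.2, 0.2, 0.2]
grip_width: 0.0241
```

>>> {"name": "move_arm", "arguments": {"rows": "0 0 2 0 0 0; 0 0 1 0 0 0; 0 0 0 0 0 0"}}

```text
time_s: 21.7
ee_pos: [0.4208, -0.2546, 0.1938]
eef_rot: [3.141, -0.001, 0.048]
force: [0.2, -0.2, -1.2]
grip_width: 0.0239
```

>>> {"name": "move_arm", "arguments": {"rows": "0 0 1 0 0 0; 0 0 0 0 0 0"}}

```text
time_s: 21.95
ee_pos: [0.4208, -0.2546, 0.1928]
eef_rot: [3.141, -0.001, 0.048]
force: [-0.5, -0.3, -1.7]
grip_width: 0.024
```

>>> {"name": "move_arm", "arguments": {"rows": "0 0 1 0 0 0; 0 0 0 0 0 0"}}

```text
time_s: 22.2
ee_pos: [0.4208, -0.2546, 0.1917]
eef_rot: [3.141, -0.001, 0.048]
force: [0.9, 0.4, -0.8]
grip_width: 0.0238
```

>>> {"name": "move_arm", "arguments": {"rows": "0 0 1 0 0 0; 0 0 0 0 0 0"}}

```text
time_s: 22.45
ee_pos: [0.4208, -0.2546, 0.1906]
eef_rot: [3.141, -0.001, 0.048]
force: [0.3, 0.4, -0.8]
grip_width: 0.0239
```

>>> {"name": "move_arm", "arguments": {"rows": "0 0 1 0 0 0; 0 0 0 0 0 0"}}

```text
time_s: 22.7
ee_pos: [0.4209, -0.2546, 0.1896]
eef_rot: [3.141, -0.001, 0.048]
force: [0.8, -0.8, -1.1]
grip_width: 0.0239
```

>>> {"name": "move_arm", "arguments": {"rows": "0 0 1 0 0 0; 0 0 0 0 0 0"}}

```text
time_s: 22.95
ee_pos: [0.4209, -0.2546, 0.1885]
eef_rot: [3.141, -0.001, 0.048]
force: [1.3, 0.7, -0.8]
grip_width: 0.0242
```

>>> {"name": "move_arm", "arguments": {"rows": "0 0 1.5 0 0 0; 0 0 0 0 0 0"}}

```text
time_s: 23.2
ee_pos: [0.4208, -0.2546, 0.1869]
eef_rot: [3.141, -0.001, 0.048]
force: [0.3, -0.4, -1.1]
grip_width: 0.0237
```

>>> {"name": "move_arm", "arguments": {"rows": "0 0 1.5 0 0 0; 0 0 0 0 0 0"}}

```text
time_s: 23.45
ee_pos: [0.4209, -0.2546, 0.1853]
eef_rot: [3.141, -0.001, 0.048]
force: [0.7, -0.3, -0.7]
grip_width: 0.0239
```

Both mouths were found without contact. Going down.

>>> {"name": "move_arm", "arguments": {"rows": "0 0 2 0 0 0; 0 0 2 0 0 0; 0 0 2 0 0 0; 0 0 0 0 0 0"}}

```text
time_s: 23.95
ee_pos: [0.4208, -0.2545, 0.1787]
eef_rot: [3.141, -0.001, 0.048]
force: [0.1, -0.2, -0.5]
grip_width: 0.0238
```

>>> {"name": "move_arm", "arguments": {"rows": "0 0 2 0 0 0; 0 0 2 0 0 0; 0 0 2 0 0 0; 0 0 0 0 0 0"}}

```text
time_s: 24.45
ee_pos: [0.4208, -0.2545, 0.1723]
eef_rot: [3.141, -0.001, 0.048]
force: [0.1, 0.4, -1.3]
grip_width: 0.0237
```

>>> {"name": "move_arm", "arguments": {"rows": "0 0 2 0 0 0; 0 0 2 0 0 0; 0 0 2 0 0 0; 0 0 0 0 0 0"}}

```text
time_s: 24.95
ee_pos: [0.4209, -0.2546, 0.1659]
eef_rot: [3.141, -0.001, 0.048]
force: [-0.1, 0.3, -0.9]
grip_width: 0.0238
```

>>> {"name": "move_arm", "arguments": {"rows": "0 0 2 0 0 0; 0 0 1.5 0 0 0; 0 0 0 0 0 0"}}

```text
time_s: 25.32
ee_pos: [0.4209, -0.2546, 0.1622]
eef_rot: [3.141, -0.001, 0.048]
force: [0.1, 0.3, -0.8]
grip_width: 0.0238
```

>>> {"name": "move_arm", "arguments": {"rows": "0 0 1.5 0 0 0; 0 0 0 0 0 0"}}

```text
time_s: 25.58
ee_pos: [0.4209, -0.2546, 0.1606]
eef_rot: [3.141, -0.001, 0.048]
force: [-0.2, -0.6, -1.2]
grip_width: 0.0239
```

>>> {"name": "move_arm", "arguments": {"rows": "0 0 1 0 0 0; 0 0 0 0 0 0"}}

```text
time_s: 25.82
ee_pos: [0.4209, -0.2546, 0.1596]
eef_rot: [3.141, -0.001, 0.048]
force: [-0.0, -0.6, -0.7]
grip_width: 0.0238
```

>>> {"name": "move_arm", "arguments": {"rows": "0 0 1 0 0 0; 0 0 0 0 0 0"}}

```text
time_s: 26.08
ee_pos: [0.421, -0.2546, 0.1586]
eef_rot: [3.141, -0.002, 0.048]
force: [-0.4, -0.1, -0.3]
grip_width: 0.0236
```

>>> {"name": "move_arm", "arguments": {"rows": "0 0 0 0 0 0; 0 0 0 0 0 0; 0 0 0 0 0 0", "grip": 0}}

```text
time_s: 26.45
ee_pos: [0.421, -0.2546, 0.1587]
eef_rot: [3.141, -0.002, 0.048]
force: [-0.6, -0.3, -0.1]
grip_width: 0.0462
```

>>> {"name": "move_arm", "arguments": {"rows": "0 0 -5 0 0 0; 0 0 -12 0 0 0; 0 0 -20 0 0 0; 0 0 -20 0 0 0; 0 0 -20 0 0 0; 0 0 -20 0 0 0; -20 0 -5 0 0 0; -35 -15 0 0 0 0; -35 -20 0 0 0 0; -20 -20 0 0 0 0; 0 -20 0 0 0 0; 0 -10 0 0 0 0; 0 0 0 0 0 0"}}

```text
time_s: 28.08
ee_pos: [0.3035, -0.1728, 0.2726]
eef_rot: [3.134, -0.01, 0.048]
force: [0.1, -0.1, 0.2]
grip_width: 0.0468
```

Run:
```python
from h import *
st()
from station import camera
for n in("side","top"):
    c=camera(n);np.savez(n+"5.npz",**c)
    a=c["color"][160:290,300:440];cv2.imwrite(f"pics/{n}5.png",cv2.resize(a,None,fx=4,fy=4,interpolation=cv2.INTER_NEAREST))
```

```text
28.07 [ 0.3035 -0.1728  0.2726] [ 3.1337 -0.0097  0.0477] F [ 0.1 -0.1  0.2] M [-0.07 -0.07 -0.01] w 0.0468
```

View pics/side5.png

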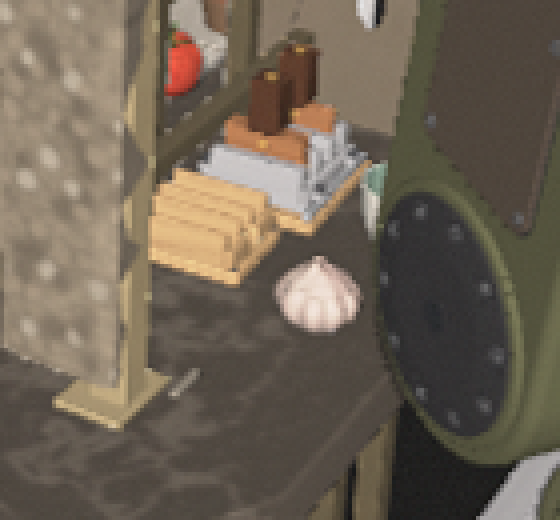

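View pics/top5.png

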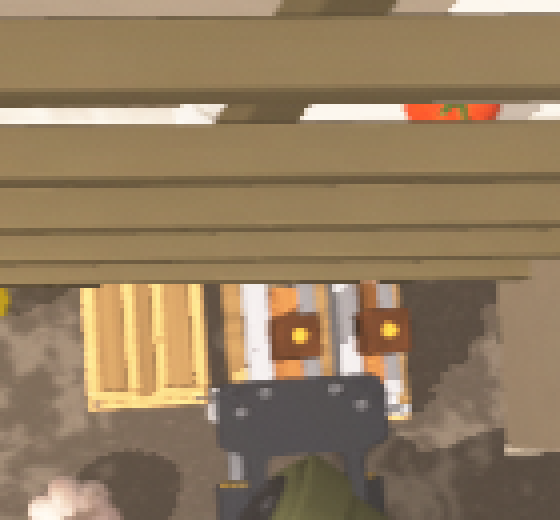

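Both plates stand upright in the outer slots: in the top view the knobs are at crop (296,335) and (386,330). I'll check their heights.

Run:
```python
from h import *
for n,pts in(("top5",[(296/4+300,335/4+160),(386/4+300,330/4+160)]),("side5",[(272/4+300,76/4+160),(300/4+300,50/4+160)])):
  c=load(n);P=cloud(c)
  for u,v in pts:
    i,j=int(v),int(u)
    print(n,round(u,1),round(v,1),"ray.1",ray(c,u-.4,v-.4,.1).round(4),"cloud",np.median(P[i-2:i+2,j-2:j+2].reshape(-1,3),0).round(4) if n=="top5" else P[i,j].round(3))
c=load("top5");P=cloud(c)
# shoulder points
k=(P[...,2]>.05)&(P[...,2]<.075)&(P[...,0]<.445)&(P[...,0]>.385)&(P[...,1]<-.18)&(P[...,1]>-.28)
for a,b in((-.225,-.18),(-.28,-.235)):
  s=P[k&(P[...,1]>a)&(P[...,1]<b)];print(len(s),np.median(s,0).round(4))
# rack frame
O=np.array([.4188,-.2294]);y=np.array([-.047,.9989]);x=np.array([.9989,.047])
for q in([.4184,-.2049],[.421,-.2538]): print((np.array(q)-O)@x,(np.array(q)-O)@y)
```

```text
top5 374.0 243.8 ray.1 [ 0.4183 -0.2031  0.1   ] cloud [ 0.4201 -0.2031  0.0996]
top5 396.5 242.5 ray.1 [ 0.4203 -0.2525  0.1   ] cloud [ 0.4217 -0.2513  0.1003]
side5 368.0 179.0 ray.1 [ 0.4209 -0.2102  0.1   ] cloud [ 0.418 -0.207  0.101]
side5 375.0 172.5 ray.1 [ 0.4232 -0.2579  0.1   ] cloud [ 0.418 -0.25   0.105]
78 [ 0.4302 -0.2024  0.06  ]
55 [ 0.4132 -0.2507  0.06  ]
0.0007519399999999883 0.024491849999999996
0.0010507799999999782 -0.024476560000000033
```

Both knob tops read z ≈ 0.100 and both shoulders 0.060. That puts each underside on the 10 mm floor, centred on its slot.

Run:
```python
from station import ctrl
print(ctrl.hand_in())
```

```text
the job is handed in; nothing more can be done
None
```

Both plates are in the rack: the thick plate in the widest slot and the thin plate in the narrowest. The middle slot is empty, and I handed in at about 28 s of the 66 s allowed. The hand-in gives no verdict, so the result rests on my own checks.

**How it went:** I took both plates by the grip, closing along their x. Both went into their slots at the first try, with no rim contact felt and readings never above about 2 N.

**Last checks (top camera):**

| | Thick plate | Thin plate |
|---|---|---|
| Grip top, z (expected 0.100 m) | 0.0996 m | 0.1003 m |
| Shoulder, z (expected 0.060 m) | 0.060 m | 0.060 m |
| Offset from rack centre, x (estimate) | about +1 mm | about +1 mm |
| Offset from rack centre, y (estimate) | about +24.5 mm | about -24.5 mm |

The heights mean both undersides rest on the slot floor. The offsets come from where the arm released each plate and my camera fit of the rack.

**What disagreed or was not confirmed:**
- **Floor contact:** I felt no clear rise in force at the slot floor. That the plates rest on it comes from the heights.
- **Side camera:** it put the grips up to about 7 mm off in y and 5 mm off in z compared with the top camera. It resolves that area coarsely, and I relied on the top camera.
- **Trellis:** rungs showed at x ≈ 0.45, in the gripper's way. I crept into one and felt no force, so I took it as not solid and worked through it.
- **Cup and salt shaker:** I never went near the cup. I never saw the shaker in the pictures and did not measure either one again afterwards.

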